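# Swing the bench magnifier over the dish and clamp it

### The arm

A 6-joint arm with a two-finger parallel gripper is mounted at the origin on a cart in front of the work surface, level with it; the furniture and walls round the work are solid. World frame = base frame: x ahead of the robot, y to its left, z up, the work surface at z = 0. Lengths are in m, angles in rad, forces in N, time in s.
With the tool pointing down it reaches from about 0.375 to 0.75 m from the base axis. Payload 9 kg.
Tool frame: the origin (TCP) lies at the very end of the fingers, on their centre line; the grasp point (between the pads) lies 19 mm behind it; z points along the fingers, y is the direction in which the jaws open and shut (so a half turn about z gives the same grasp; the last joint's range is limited). The gripper opens to 85 mm and grips with 20 to 120 N. Pads are 22 mm wide; open, the fingers measure 114 mm over their backs; the gripper's body (76 mm by 85 mm) begins 54 mm behind the grasp point. The pads swing forward as they close: fully open they stand 13 mm farther back than shut.
Start: joints at [1.088, 0.104, 0.097, 1.564, 0, 1.353], TCP at [0.157, 0.579, 0.231] pointing down, gripper open.
Joint ranges: [-2.99, 2.99], [-0.84, 1.86], [-1.1, 1.16], [-1.84, 2.11], [-1.51, 1.56], [-3.14, 3.14]. Speed limits (rad/s): [2.22, 2.22, 2.57, 3.14, 3.14, 3.14].

### API

Orientations are given as a unit quaternion [w, x, y, z].
In Python, from station import read_state, capture, camera_model, sign_off gives the robot as it stands.
- The arm moves only by the tool carry_out, never from a script. Its argument "moves" is one flat list of numbers, 4 for each row, row after row: the shift along the tool's x, y, z in m, then the turn about the tool's z in rad. In form: [dx, dy, dz, roll, dx, dy, dz, roll, ...]. A call has 1 to 10 rows; each row is the pose to reach, as a shift and turn from the pose commanded when the call began, along the tool's axes at that moment; what a row does not reach only later rows make up. A row lasts 1/8 s, in which the tool goes at most 62.5 mm and 10.7 degrees, less where a joint would pass 70% of its speed; a pose out of reach is approached as far as the arm can. A call with a gripper value outside its range is refused whole. "grip" is the opening, from -1 (shut) to 1 (fully open), so that 0 is half open, set as the call begins (left out, the last holds). The fingers move at their own pace and stop on an object; the grip force is fixed at half the most. Time passes only in rows, so rows that repeat a pose let the fingers close. It gives the time, the measured TCP pose, the force and the opening at its end, in the units of the state.
- read_state(): the state, without advancing time (a new reading comes with each control period).
- capture(name): name is "scene" or "top" or "wrist"; returns (picture, depth): 480x640x3 uint8, blue, green, red; 480x640 float32, m along the optical axis (not along the pixel's ray), 0 where there is no reading.
- camera_model(name): a dict with "intrinsics" (3x3 intrinsics, pixels), "rvec" (rotation vector, rad) and "tvec" (3), from world to camera coordinates, as OpenCV has them; the wrist camera has in their place "T_tool_cam" (4x4, takes a point from camera to tool coordinates, whose origin is the TCP and whose axes are the flange's). Camera axes: x right, y down, z forward; pixel columns grow to the right and rows downward; lengths in m; the calibration is good to about 2 mm. A picture is of the moment at which its call begins: read the wrist's pose just before it. camera_model takes no time and is no camera call.
- sign_off(): hands the job in, once; it reports no verdict.
The state is a dict: "t": time; "joint_pos": joint angles; "joint_velocities": joint speeds; "joint_torque": joint torques, N m; "position": TCP position; "ee_rot": TCP orientation; "contact_force": force on the tool from outside, world axes, zero at the start; "torque": the same for the moment, N m; "grip_width": opening from 0.0 (shut) to 1.0 (fully open).
Only numpy, scipy, OpenCV 4.12 (cv2) and the standard library are available. Lean on these libraries where they do the work, as an engineer would, in place of code of your own. Each camera call takes 0.05 s, during which the arm holds its last target. There are 200 camera calls.

### The job

Gently push the arm of the bench magnifier round with a fingertip until its lens is centred above the round petri dish, and then push the red-tipped clamp lever on top of the post clockwise, as seen from above, all the way to its stop. Only push: grip and lift nothing, and leave the dish, the teal-lidded jar, the green box and the brown bottle where they stand. The lens must still be centred above the dish when you have finished.

Things in the scene. Friction and masses are not known exactly. Their poses are not given: they have to be found in the camera images.
- stand: The fixed magnifier stand: round grey foot 108 mm across and 19 mm high, carrying an upright steel post 18 mm thick. Origin: centre of the foot's underside, on the worktop, on the vertical axis of the post, about which both the arm and the lever turn. Its x axis points level along the middle of the arm's swing, z up. The dish, the jar and the box stand round it on the worktop at about 155 mm from its axis, in an order that changes.
- lens_arm (a joint): Swing angle of the magnifier arm about the post, rad, 0 where the arm points along the stand's x axis, growing counter-clockwise seen from above, stops at -0.9 and 1.3. It begins at 1.0 or more. Stiff by friction: it takes about 0.15 N m (1.5 N at 100 mm from the axis) to turn and stays where it is left.
- bar_middle (a point): Point in the middle of the arm's plain aluminium bar, 75 mm from the post's axis, 132 mm above the worktop. The bar is 12 mm wide and 16 mm high (124 to 140 mm above the worktop) and lies bare from 20 to 92 mm from the axis; then comes a black block 18 mm wide to 113 mm. The black hub on the post is 36 mm across, 116 to 146 mm above the worktop. Its x axis points along the arm, away from the post.
- lens_centre (a point): Centre of the round lens at the arm's end, 155 mm from the post's axis, 132 mm above the worktop. Lens in a white ring 98 mm across and 12 mm thick.
- clamp_lever (a joint): Turn of the clamp lever about the post, rad, growing clockwise seen from above: begins between 0 and 0.2 (loose), stop at 1.3 (tight). Takes about 0.07 N m (1.2 N at its end), stays where it is left. At 0 it points 225 degrees counter-clockwise from the stand's x axis (to the rear of the stand), so at value v it points at 225 degrees minus v. It turns independently of the arm; the arm does not get stiffer.
- lever_ball (a point): Centre of the red ball, 18 mm across, at the end of the clamp lever: 68 mm from the post's axis, 164 mm above the worktop. The lever is a steel rod 9 mm thick, 155 to 169 mm above the worktop; its hub on the post is 30 mm across, its top 171 mm above the worktop.
- dish: White petri dish with clear lid, 61 mm across, 15 mm high, loose; origin at the centre of its underside. Over this the lens belongs.
- teal_jar: Sample jar with teal screw lid, 59 mm across, 65 mm high, loose; origin at the centre of its underside. To be left alone.
- green_box: Closed dark green slide box, 68 x 96 x 34 mm (x, y, z), loose; origin at the centre of its underside. To be left alone.
- brown_bottle: Small brown bottle with white cap, 40 mm across, 78 mm high, loose; origin at the centre of its underside. To be left alone.
Not all that is in view belongs to the job. Of the things that look like the dish, the smaller one is meant.

How it is judged:
On the way, in this order (a step that is already met when the one before it is completed fails the run):
1. the lens stands still, centred above the dish, the clamp lever still loose (horizontal distance between lens_centre and dish below 0.015 m and velocity of joint lens_arm between -0.05 and 0.05 rad/s and velocity of joint clamp_lever between -0.05 and 0.05 rad/s and value of joint clamp_lever below 0.6 rad), for 0.2 s.
2. the clamp lever is pushed clockwise to its stop with the lens still above the dish (horizontal distance between lens_centre and dish below 0.015 m and value of joint clamp_lever above 1.15 rad), for 0.2 s.
At the end, for the whole second after the job is handed in: The lens centre is within 15 mm (seen from above) of the dish's centre, the clamp lever is within 0.15 rad of its stop, arm and lever are still, and the dish, jar, box and bottle are within 10 mm of where they began (all of step 2 and velocity of joint lens_arm between -0.05 and 0.05 rad/s and velocity of joint clamp_lever between -0.05 and 0.05 rad/s and distance of each of dish, teal_jar, green_box, brown_bottle from where it was at the start of the episode below 0.01 m); the robot touches nothing.
It fails at once if the dish, jar, box or bottle is shifted by more than 10 mm, lifted or knocked (distance of any of dish, teal_jar, green_box, brown_bottle from where it was at the start of the episode above 0.01 m).
It fails at once if the magnifier's arm or lever is gripped or pushed roughly (fingers press on it with more than 30 N in all) (contact force between the fingers and stand above 30 N).
It also fails if it takes over 64 s, if anything falls off the work surface, if the arm or the gripper's body presses on something with over 40 N, if the wrist force passes 120 N, or if a joint passes its speed limit or range.

## Working session

There is one attempt and no reset: what is moved stays moved. The work goes in short steps, Python scripts to look and compute and a tool call to move; the robot and the scene stay as the last step left them, time stands still between calls to the robot, and variables do not carry over. Pictures are saved under pics/ and viewed, about 8 in all and at most 12, crops included, and the job is handed in when it is done.

Besides the shell and the picture viewer there is one more tool, called after "Emit:" as a command line: name --argument value ..., lists and objects as JSON in quotes. carry_out: Moves the arm, as the interface text tells. Its arguments: {"type":"object","properties":{"moves":{"type":"array"},"grip":{"type":"number"}},"required":["moves"]}

```bash
mkdir -p pics
cat > h.py <<'E'
import numpy as np,cv2
from station import *
def cam(n):
    m=camera_model(n);K=np.array(m["intrinsics"])
    if "rvec" in m:
        R=cv2.Rodrigues(np.array(m["rvec"],float))[0];t=np.array(m["tvec"],float).ravel();return K,R,t
    s=read_state();w,x,y,z=s["ee_rot"]
    from scipy.spatial.transform import Rotation as Ro
    T=np.eye(4);T[:3,:3]=Ro.from_quat([x,y,z,w]).as_matrix();T[:3,3]=s["position"]
    C=np.linalg.inv(T@np.array(m["T_tool_cam"]));return K,C[:3,:3],C[:3,3]
def cloud(n,d):
    K,R,t=cam(n);v,u=np.mgrid[:480,:640]
    P=np.stack([(u-K[0,2])/K[0,0]*d,(v-K[1,2])/K[1,1]*d,d],-1);return (P-t)@R
E
python3 - <<'E'
from h import *
for n in("scene","top"):
    K,R,t=cam(n);p,d=capture(n);cv2.imwrite(f"pics/{n}0.png",p);np.savez(f"{n}0.npz",p=p,P=cloud(n,d),d=d);print(n,-R.T@t)
s=read_state();print(s)
E
```

```text
scene [-0.07752314 -0.55092691  0.74822698]
top [ 0.39168373 -0.10741235  1.17768788]
{'t': 0.1, 'joint_pos': array([ 1.08829352e+00,  1.04663841e-01,  9.65442061e-02,  1.56390145e+00,
       -4.80124733e-06,  1.35312337e+00]), 'joint_velocities': array([ 0.0002419 ,  0.00028171,  0.00434063, -0.0003662 ,  0.0003309 ,
       -0.00196497]), 'joint_torque': array([ 7.27541381e-03, -5.58207929e+01,  5.04721141e+01,  1.31829316e-02,
       -2.89455274e-04,  3.86309114e-05]), 'position': array([0.15688011, 0.57881461, 0.23058433]), 'ee_rot': array([-2.07779543e-04,  1.32028286e-01,  9.91245760e-01, -5.76058621e-04]), 'contact_force': array([ 0.21565033,  0.22233688, -0.83907277]), 'torque': array([ 0.03354183, -0.03345706, -0.00077751]), 'grip_width': 0.9997144612350168}
```

View pics/scene0.png

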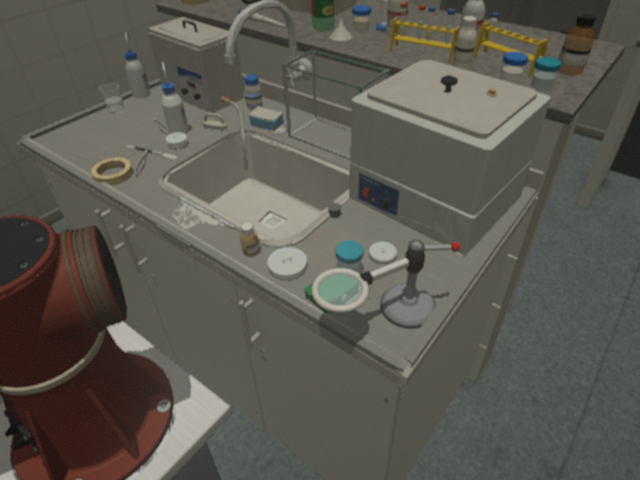

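View pics/top0.png

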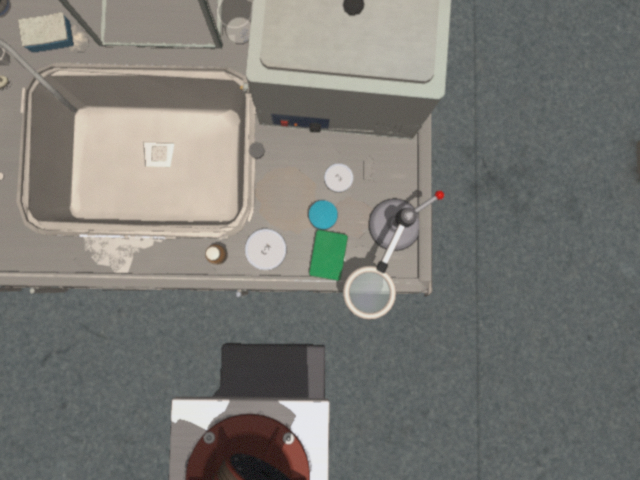

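```bash
cat > m.py <<'E'
from h import *
def ray(n,u,v,z):
    K,R,t=cam(n);c=-R.T@t;r=R.T@np.linalg.inv(K)@[u,v,1];return c+r*(z-c[2])/r[2]
if __name__=="__main__":
    f=np.load("top0.npz");p,P=f["p"],f["P"]
    for nm,u,v in [("dish",339,178),("big",265,249),("jar",323,214),("box",328,255),("bottle",216,253),("lens",370,292),("hub",405,215),("ball",440,195),("bathtop",350,50),("bathedge",415,80),("front",340,115),("foot",378,235),("counter",300,160)]:
        print(nm,P[v,u].round(3))
    hsv=cv2.cvtColor(p,cv2.COLOR_BGR2HSV)
    def blob(nm,mask,z):
        n,l,s,c=cv2.connectedComponentsWithStats(mask.astype(np.uint8));i=1+s[1:,4].argmax();print(nm,c[i],s[i],ray("top",*c[i],z).round(4))
    H,S,V=hsv[...,0],hsv[...,1],hsv[...,2]
    w=np.zeros(H.shape,bool);w[150:300,300:450]=1
    blob("jar",(abs(H-95.)<10)&(S>150)&w,.065);blob("box",(abs(H-70.)<12)&(S>150)&w,.034)
    blob("ball",((H<6)|(H>174))&(S>150)&w,.164)
    q=np.zeros_like(w);q[160:196,320:358]=1
    blob("dish",(abs(P[...,2]-.014)<.008)&q&(V>V[155,300]+25),.013)
    print("rows bath front:",[(P[r,330].round(3)) for r in range(60,140,8)])
    print("lens px",[(P[292,c].round(3)) for c in (345,349,370,391,395)])
    for sc,nm in ((3,"top"),):
        cv2.imwrite("pics/crop.png",cv2.resize(p[150:330,300:460],None,fx=3.3,fy=3.3,interpolation=cv2.INTER_CUBIC))
E
python3 m.py
```

```text
dish [ 0.605 -0.172  0.015]
big [ 0.453 -0.023  0.02 ]
jar [ 0.523 -0.139  0.064]
box [ 0.443 -0.151  0.035]
bottle [0.441 0.068 0.078]
lens [ 0.372 -0.226  0.136]
hub [ 0.511 -0.283  0.172]
ball [ 0.549 -0.347  0.172]
bathtop [ 0.763 -0.171  0.297]
bathedge [ 0.715 -0.276  0.3  ]
front [ 0.699 -0.165  0.152]
foot [ 0.487 -0.254  0.021]
counter [ 0.644 -0.09   0.002]
jar [322.75481611 214.39229422] [310 201  27  28 571] [ 0.5219 -0.1383  0.065 ]
box [328.09488449 255.36138614] [ 311  231   35   48 1212] [ 0.4423 -0.1514  0.034 ]
ball [439.37037037 194.35185185] [435 191   9   8  54] [ 0.5515 -0.3475  0.164 ]
dish [338.42174629 177.08072488] [325 164  28  27 607] [ 0.6071 -0.1711  0.013 ]
rows bath front: [array([ 0.745, -0.139,  0.298]), array([ 0.732, -0.139,  0.297]), array([ 0.723, -0.14 ,  0.286]), array([ 0.71 , -0.14 ,  0.283]), array([ 0.702, -0.141,  0.268]), array([ 0.702, -0.143,  0.228]), array([ 0.702, -0.145,  0.183]), array([ 0.7  , -0.147,  0.138]), array([ 0.703, -0.149,  0.075]), array([ 0.708, -0.153, -0.006])]
lens px [array([ 0.371, -0.179,  0.139]), array([ 0.371, -0.187,  0.134]), array([ 0.372, -0.226,  0.136]), array([ 0.373, -0.264,  0.138]), array([ 0.373, -0.272,  0.134])]
```

View pics/crop.png

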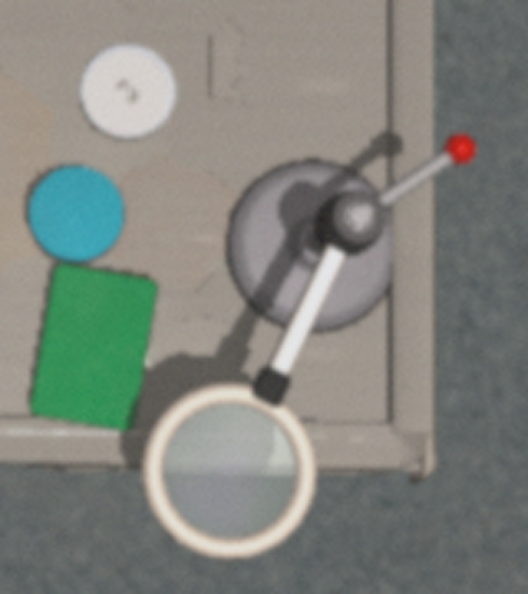

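```bash
cat > g.py <<'E'
from m import *
from scipy.optimize import least_squares
dish=ray("top",338.42,177.08,.013)[:2];ball=ray("top",439.37,194.35,.164)[:2];jar=np.array([.5219,-.1383]);box=np.array([.4423,-.1514]);lens=ray("top",369.7,292.4,.134)[:2];foot=ray("top",394.5,224.2,.017)[:2]
r=lambda A:np.r_[[np.hypot(*(A-q))-.155 for q in(dish,jar,box,lens)],np.hypot(*(A-ball))-.068,A-foot]
s=least_squares(r,foot);A=s.x
ang=lambda q:np.degrees(np.arctan2(*(q-A)[::-1]))
if __name__=="__main__":
    print("A",A,"foot",foot,"res",s.fun.round(4));print("dish",dish,"lens",lens,"ball",ball);print("ang lens,dish,ball",ang(lens),ang(dish),ang(ball))
    for n in("scene","top"):
        P=np.load(n+"0.npz")["P"].reshape(-1,3);d=np.load(n+"0.npz")["d"].ravel()
        rr=np.hypot(P[:,0],P[:,1]);k=(d>0)&(P[:,2]>.1)&(rr<.95)&(rr>.3)&(P[:,0]>.1)&(P[:,1]>-.1)
        for y in np.arange(-.1,.7,.1):
            q=P[k&(abs(P[:,1]-y-.05)<.05)]
            if len(q):print(n,round(y,1),len(q),"xmin",q[:,0].min().round(2),"zmax",q[:,2].max().round(2))
E
python3 g.py
```

```text
A [ 0.51061165 -0.29141169] foot [ 0.51013178 -0.28865922] res [-0.0007 -0.0015  0.0008 -0.0006  0.0014  0.0005 -0.0028]
dish [ 0.60715141 -0.17109413] lens [ 0.37113192 -0.22524   ] ball [ 0.55147376 -0.34753292]
ang lens,dish,ball 154.6194975198558 51.25732446107787 -53.94147633051502
scene -0.1 4286 xmin 0.7 zmax 0.3
scene 0.0 101 xmin 0.88 zmax 0.23
scene 0.1 79 xmin 0.88 zmax 0.23
scene 0.2 68 xmin 0.88 zmax 0.23
scene 0.3 735 xmin 0.73 zmax 0.38
scene 0.4 110 xmin 0.73 zmax 0.38
scene 0.6 276 xmin 0.67 zmax 0.17
top -0.1 6534 xmin 0.7 zmax 0.3
top 0.0 272 xmin 0.88 zmax 0.22
top 0.3 364 xmin 0.73 zmax 0.29
```

```bash
cat > plan.py <<'E'
from h import *
from scipy.spatial.transform import Rotation as Ro
def yaw(q): w,x,y,z=q; X=Ro.from_quat([x,y,z,w]).as_matrix()[:,0]; return np.arctan2(X[1],X[0])
def rows(W,start=None):
    """W: list of (x,y,z,yaw_deg of tool x in world, nrows); start (x,y,z,yawdeg); prints rows relative to the start"""
    s=read_state()
    p0=np.array(s["position"]) if start is None else np.array(start[:3]);y0=yaw(s["ee_rot"]) if start is None else np.radians(start[3])
    R=np.array([[np.cos(y0),np.sin(y0),0],[np.sin(y0),-np.cos(y0),0],[0,0,-1]])
    p,yw=p0,y0;out=[]
    for x,y,z,a,n in W:
        t=np.array([x,y,z]);dy=(np.radians(a)-yw+np.pi)%(2*np.pi)-np.pi
        for i in range(1,n+1):
            q=p+(t-p)*i/n;out.append(np.r_[R.T@(q-p0),-(yw+dy*i/n-y0)])
        p,yw=t,yw+dy
    for i in range(0,len(out),10):
        print([float(v) for r in out[i:i+10] for v in np.round(r,3)])
E
python3 - <<'E'
from plan import *
s=read_state();print(s["position"],np.degrees(yaw(s["ee_rot"])))
rows([(.45,.33,.23,165,8)])
rows([(.52,0,.23,165,7)],(.45,.33,.23,165))
rows([(.422,-.303,.23,155,7)],(.52,0,.23,165))
E
```

```text
[0.15688011 0.57881461 0.23058433] 164.8263583055666
[-0.044, -0.02, 0.0, -0.0, -0.087, -0.041, 0.0, -0.001, -0.131, -0.061, 0.0, -0.001, -0.174, -0.082, 0.0, -0.002, -0.218, -0.102, 0.0, -0.002, -0.261, -0.123, 0.0, -0.002, -0.305, -0.143, 0.001, -0.003, -0.348, -0.163, 0.001, -0.003]
[-0.022, -0.043, 0.0, -0.0, -0.044, -0.086, 0.0, -0.0, -0.066, -0.129, 0.0, -0.0, -0.087, -0.172, 0.0, -0.0, -0.109, -0.215, 0.0, -0.0, -0.131, -0.258, 0.0, -0.0, -0.153, -0.301, 0.0, -0.0]
[0.002, -0.045, 0.0, 0.025, 0.005, -0.091, 0.0, 0.05, 0.007, -0.136, 0.0, 0.075, 0.009, -0.182, 0.0, 0.1, 0.012, -0.227, 0.0, 0.125, 0.014, -0.273, 0.0, 0.15, 0.016, -0.318, 0.0, 0.175]
```

Emit:
carry_out --moves '[-0.044,-0.02,0,0,-0.087,-0.041,0,0,-0.131,-0.061,0,0,-0.174,-0.082,0,0,-0.218,-0.102,0,0,-0.261,-0.123,0,0,-0.305,-0.143,0,0,-0.348,-0.163,0,0,-0.348,-0.163,0,0]' --grip -1

```text
t: 1.23
position: [0.4521, 0.3285, 0.2305]
ee_rot: [-0.0, 0.134, 0.991, -0.0]
contact_force: [-0.9, -0.1, 0.6]
grip_width: -0.002
```

Emit:
carry_out --moves '[-0.022,-0.043,0,0,-0.044,-0.086,0,0,-0.066,-0.129,0,0,-0.087,-0.172,0,0,-0.109,-0.215,0,0,-0.131,-0.258,0,0,-0.153,-0.301,0,0,-0.153,-0.301,0,0]'

```text
t: 2.22
position: [0.5192, -0.0018, 0.2308]
ee_rot: [-0.0, 0.134, 0.991, -0.0]
contact_force: [-0.1, 0.5, -0.1]
grip_width: -0.007
```

Emit:
carry_out --moves '[0.002,-0.045,0,0.025,0.005,-0.091,0,0.05,0.007,-0.136,0,0.075,0.009,-0.182,0,0.1,0.012,-0.227,0,0.125,0.014,-0.273,0,0.15,0.016,-0.318,0,0.175,0.016,-0.318,0,0.175,0.016,-0.318,0,0.175]'

```text
t: 3.35
position: [0.4209, -0.3013, 0.2312]
ee_rot: [-0.0, 0.218, 0.976, 0.0]
contact_force: [-0.0, 1.0, -0.0]
grip_width: -0.002
```

Run:
```python
from plan import *
print(read_state()["joint_pos"].round(2))
K,R,t=cam("wrist");print(-R.T@t)
p,d=capture("wrist");np.savez("w1.npz",p=p,P=cloud("wrist",d))
q,_=capture("top");cv2.imwrite("pics/w1.png",np.hstack([cv2.resize(p,(400,300)),cv2.resize(q[150:330,260:500],(400,300))]))
```

```text
[-0.87 -0.15 -0.15  1.57  0.   -0.44]
[ 0.34743227 -0.26823921  0.37379379]
```

View pics/w1.png

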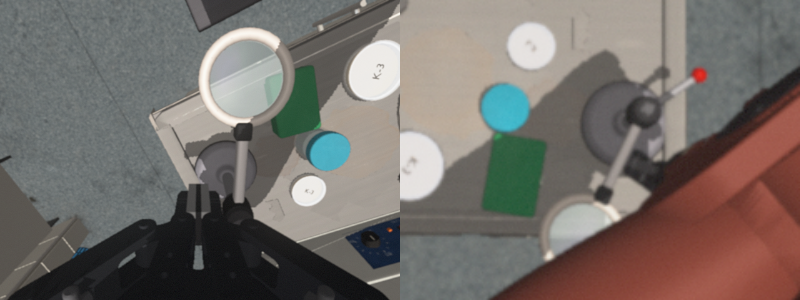

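```bash
cat > arc.py <<'E'
from plan import *
from g import A
def pos(th,c=.020,r=.068,z=.118):
    a=np.radians(th);return (*(A+r*np.array([np.cos(a),np.sin(a)])+c*np.array([-np.sin(a),np.cos(a)])),z)
E
python3 - <<'E'
from arc import *
s=(.422,-.303,.231,155);a=(*pos(154.6,.045),.118)
print(pos(154.6,.045))
rows([(*pos(154.6,.045,z=.231),155,2),(*pos(154.6,.045),155,4),(*pos(154.6,.022),154.6,4)],s)
def arc(t0,t1,n):
    rows([(*pos(t),t,1) for t in np.linspace(t0,t1,n+1)[1:]],(*pos(t0),t0))
arc(154.6,114,10);arc(114,74,10)
E
```

```text
(np.float64(0.42988276523939406), np.float64(-0.3028941857832555), 0.118)
[-0.004, 0.002, 0.0, -0.0, -0.007, 0.003, 0.0, -0.0, -0.007, 0.003, 0.028, -0.0, -0.007, 0.003, 0.057, -0.0, -0.007, 0.003, 0.085, -0.0, -0.007, 0.003, 0.113, -0.0, -0.007, 0.009, 0.113, 0.002, -0.007, 0.015, 0.113, 0.003, -0.007, 0.021, 0.113, 0.005, -0.007, 0.026, 0.113, 0.007]
[0.001, 0.005, 0.0, 0.071, 0.002, 0.01, 0.0, 0.142, 0.003, 0.015, 0.0, 0.213, 0.003, 0.02, 0.0, 0.283, 0.003, 0.025, 0.0, 0.354, 0.002, 0.03, 0.0, 0.425, 0.001, 0.035, 0.0, 0.496, 0.0, 0.04, 0.0, 0.567, -0.001, 0.044, 0.0, 0.638, -0.003, 0.049, 0.0, 0.709]
[0.001, 0.005, 0.0, 0.07, 0.002, 0.01, 0.0, 0.14, 0.003, 0.015, 0.0, 0.209, 0.003, 0.02, 0.0, 0.279, 0.003, 0.024, 0.0, 0.349, 0.002, 0.029, 0.0, 0.419, 0.001, 0.034, 0.0, 0.489, 0.0, 0.039, 0.0, 0.559, -0.001, 0.044, 0.0, 0.628, -0.003, 0.048, 0.0, 0.698]
```

Emit:
carry_out --moves '[-0.004,0.002,0,0,-0.007,0.003,0,0,-0.007,0.003,0.028,0,-0.007,0.003,0.057,0,-0.007,0.003,0.085,0,-0.007,0.003,0.113,0,-0.007,0.009,0.113,0.002,-0.007,0.015,0.113,0.003,-0.007,0.021,0.113,0.005,-0.007,0.026,0.113,0.007]'

```text
t: 4.7
position: [0.4385, -0.2819, 0.1193]
ee_rot: [0.001, 0.221, 0.975, -0.0]
contact_force: [-0.4, 0.4, 0.7]
grip_width: -0.003
```

Emit:
carry_out --moves '[0.001,0.005,0,0.071,0.002,0.01,0,0.142,0.003,0.015,0,0.213,0.003,0.02,0,0.283,0.003,0.025,0,0.354,0.002,0.03,0,0.425,0.001,0.035,0,0.496,0,0.04,0,0.567,-0.001,0.044,0,0.638,-0.003,0.049,0,0.709]'

```text
t: 5.95
position: [0.4615, -0.2388, 0.1185]
ee_rot: [-0.0, 0.547, 0.837, -0.0]
contact_force: [-4.4, 0.7, 0.4]
grip_width: -0.005
```

Emit:
carry_out --moves '[0.001,0.005,0,0.07,0.002,0.01,0,0.14,0.003,0.015,0,0.209,0.003,0.02,0,0.279,0.003,0.024,0,0.349,0.002,0.029,0,0.419,0.001,0.034,0,0.489,0,0.039,0,0.559,-0.001,0.044,0,0.628,-0.003,0.048,0,0.698]'

```text
t: 7.2
position: [0.5068, -0.2217, 0.1184]
ee_rot: [-0.001, 0.8, 0.6, -0.0]
contact_force: [-2.0, 2.3, -0.7]
grip_width: -0.001
```

Run:
```python
from plan import *
from g import A
s=read_state();print(s["position"],np.degrees(yaw(s["ee_rot"])),s["contact_force"],A)
p,d=capture("wrist");P=cloud("wrist",d);np.savez("w2.npz",p=p,P=P)
q,_=capture("top");cv2.imwrite("pics/w2.png",np.hstack([cv2.resize(p,(400,300)),cv2.resize(q[150:330,260:500],(400,300))]));cv2.imwrite("pics/t2.png",q)
```

```text
[ 0.50675476 -0.22174498  0.11836223] 73.67256401176826 [-1.96240998  2.27310567 -0.69522921] [ 0.51061165 -0.29141169]
```

View pics/w2.png

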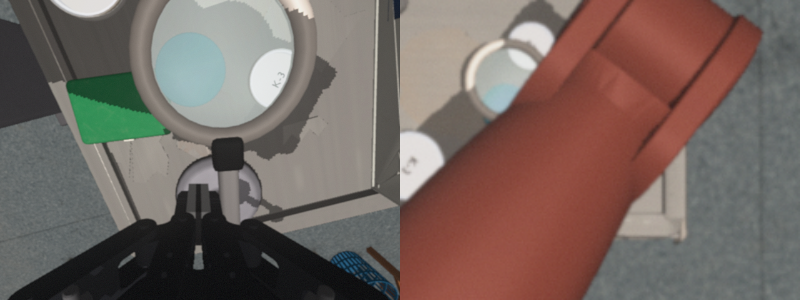

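```bash
cat > lens.py <<'E'
from plan import *
from g import A,dish,ang
def lens(n,P):
    r=np.hypot(P[...,0]-A[0],P[...,1]-A[1]);k=(abs(P[...,2]-.134)<.012)&(r>.118)&(r<.22)
    nn,l,s,c=cv2.connectedComponentsWithStats(k.astype(np.uint8));i=1+s[1:,4].argmax();m=l==i
    cs,_=cv2.findContours(m.astype(np.uint8),0,1);e=cs[0][:,0]
    e=max(cs,key=len)[:,0];q=P[e[:,1],e[:,0],:2];q=q[np.hypot(*(q-A).T)>.13]
    for _ in range(4):
        M=np.c_[2*q,np.ones(len(q))];x=np.linalg.lstsq(M,(q**2).sum(1),rcond=None)[0];c=x[:2];R=np.sqrt(x[2]+c@c)
        e=np.hypot(*(q-c).T)-R;q=q[abs(e)<max(.003,1.5*np.std(e))]
    print(n,"lens",c.round(4),"R",R.round(4),"n",len(q),"dist A",np.hypot(*(c-A)).round(4),"ang",ang(c).round(2),"err to dish",np.hypot(*(c-dish)).round(4));return c
def whitedish(p,P):
    pass
if __name__=="__main__":
    lens("top0",np.load("top0.npz")["P"]);lens("w2",np.load("w2.npz")["P"]);print("target",ang(dish))
E
python3 lens.py
```

```text
top0 lens [ 0.3711 -0.2236] R 0.0479 n 108 dist A 0.1551 ang 154.07 err to dish 0.2418
w2 lens [ 0.543  -0.1437] R 0.0474 n 393 dist A 0.1512 ang 77.65 err to dish 0.0698
target 51.25732446107787
```

Run:
```python
from arc import *
rows([(*pos(t),t,1) for t in np.linspace(74,52,7)[1:]],(*pos(74),74))
```

```text
[0.001, 0.004, 0.0, 0.064, 0.002, 0.009, 0.0, 0.128, 0.003, 0.013, 0.0, 0.192, 0.003, 0.018, 0.0, 0.256, 0.003, 0.022, 0.0, 0.32, 0.003, 0.027, 0.0, 0.384]
```

Emit:
carry_out --moves '[0.001,0.004,0,0.064,0.002,0.009,0,0.128,0.003,0.013,0,0.192,0.003,0.018,0,0.256,0.003,0.022,0,0.32,0.003,0.027,0,0.384,0.003,0.027,0,0.384]'

```text
t: 8.18
position: [0.5339, -0.2272, 0.1186]
ee_rot: [0.0, 0.899, 0.438, 0.0]
contact_force: [0.8, 0.3, -0.1]
grip_width: 0.001
```

Run:
```python
from lens import *
s=read_state();print(s["position"],np.degrees(yaw(s["ee_rot"])),s["contact_force"])
for n in("wrist","top"):
    p,d=capture(n);P=cloud(n,d);np.savez("3"+n,p=p,P=P);cv2.imwrite(f"pics/3{n}.png",p)
    try: lens(n,P)
    except Exception as e: print(n,e)
p=cv2.imread("pics/3wrist.png");q=cv2.imread("pics/3top.png")
cv2.imwrite("pics/w3.png",np.hstack([cv2.resize(p,(400,300)),cv2.resize(q[110:290,260:500],(400,300))]))
```

```text
[ 0.53391068 -0.2272473   0.11855215] 51.89082487611804 [ 0.81204131  0.26527556 -0.12586237]
wrist lens [ 0.5991 -0.1687] R 0.0471 n 388 dist A 0.1513 ang 54.19 err to dish 0.0084
top lens [ 0.6011 -0.1619] R 0.0464 n 83 dist A 0.158 ang 55.07 err to dish 0.011
```

View pics/w3.png

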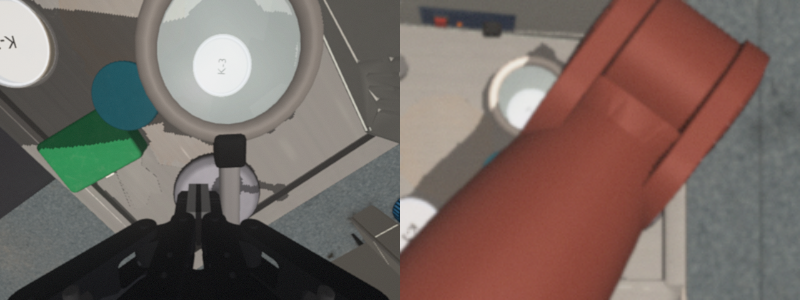

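Run:
```python
from arc import *
rows([(*pos(t),t,1) for t in (51,50,49,48.7)],(*pos(52),52))
```

```text
[0.0, 0.001, 0.0, 0.017, 0.001, 0.002, 0.0, 0.035, 0.001, 0.004, 0.0, 0.052, 0.001, 0.004, 0.0, 0.058]
```

Nudge, then back off from the bar and rise.

Emit:
carry_out --moves '[0,0.001,0,0.017,0.001,0.002,0,0.035,0.001,0.003,0,0.052,0.001,0.004,0,0.058,0.001,0.004,0,0.058]'

```text
t: 8.9
position: [0.5375, -0.2288, 0.1182]
ee_rot: [-0.0, 0.912, 0.41, 0.0]
contact_force: [-2.3, 1.3, -0.4]
grip_width: 0.001
```

Emit:
carry_out --moves '[0,-0.008,0,0,0,-0.016,0,0,0,-0.016,-0.04,0,0,-0.016,-0.08,0,0,-0.016,-0.12,0,0,-0.016,-0.12,0]'

```text
t: 9.65
position: [0.5265, -0.219, 0.2421]
ee_rot: [0.003, 0.912, 0.41, 0.002]
contact_force: [0.9, -0.3, -0.4]
grip_width: 0.001
```

Run:
```python
from lens import *
from m import ray
s=read_state();print(s["position"],np.degrees(yaw(s["ee_rot"])),s["contact_force"],s["joint_pos"].round(2))
for n in("wrist","top"):
    p,d=capture(n);P=cloud(n,d);np.savez("4"+n,p=p,P=P);cv2.imwrite(f"pics/4{n}.png",p)
    try: lens(n,P)
    except Exception as e: print(n,e)
p=cv2.imread("pics/4wrist.png");q=cv2.imread("pics/4top.png")
cv2.imwrite("pics/w4.png",np.hstack([cv2.resize(p,(400,300)),cv2.resize(q[110:290,260:500],(400,300))]))
```

```text
[ 0.52646414 -0.218962    0.24211171] 48.466684190028644 [ 0.8607715  -0.29435909 -0.38200697] [-0.62  0.01  0.02  1.57 -0.    1.67]
wrist lens [ 0.608  -0.1705] R 0.0481 n 328 dist A 0.1553 ang 51.15 err to dish 0.0011
top lens [ 0.6092 -0.1658] R 0.0449 n 66 dist A 0.1597 ang 51.88 err to dish 0.0057
```

View pics/w4.png

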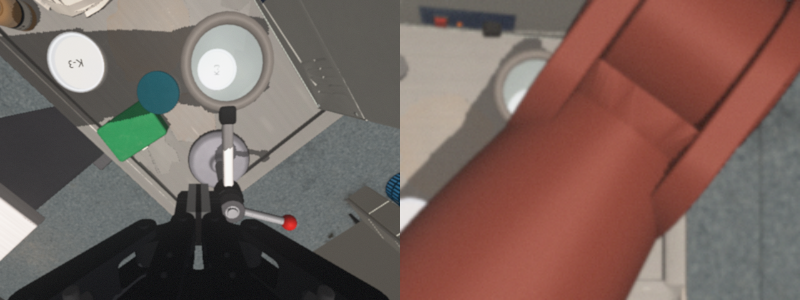

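```bash
cat > lev.py <<'E'
from arc import *
def lp(th,c=.014,z=.148): return pos(th,c,.050,z)
E
python3 - <<'E'
from lev import *
s=(.5265,-.219,.242,48.5)
print(lp(-54,.04))
rows([(*lp(-54,.04,.242),126,9)],s)
rows([(*lp(-54,.04,.148),126,4),(*lp(-54,.018),126,4)],(*lp(-54,.04,.242),126))
a=lambda t0,t1,n:rows([(*lp(t),t+180,1) for t in np.linspace(t0,t1,n+1)[1:]],(*lp(t0),t0+180))
rows([(*lp(t),t+180,1) for t in np.linspace(-54,-90,10)],(*lp(-54,.018),126));a(-90,-112,7)
E
```

```text
(np.float64(0.5723615885468617), np.float64(-0.30835112630286937), 0.148)
[-0.004, 0.01, 0.0, -0.15, -0.008, 0.021, 0.0, -0.301, -0.012, 0.031, 0.0, -0.451, -0.016, 0.042, 0.0, -0.601, -0.02, 0.052, 0.0, -0.751, -0.024, 0.062, 0.0, -0.902, -0.028, 0.073, 0.0, -1.052, -0.032, 0.083, 0.0, -1.202, -0.037, 0.094, 0.0, -1.353]
[0.0, 0.0, 0.023, -0.0, 0.0, 0.0, 0.047, -0.0, 0.0, 0.0, 0.07, -0.0, 0.0, 0.0, 0.094, -0.0, -0.0, -0.005, 0.094, -0.0, 0.0, -0.011, 0.094, -0.0, 0.0, -0.017, 0.094, -0.0, -0.0, -0.022, 0.094, -0.0]
[-0.0, -0.004, 0.0, -0.0, -0.001, -0.008, 0.0, 0.07, -0.001, -0.011, 0.0, 0.14, -0.002, -0.015, 0.0, 0.209, -0.002, -0.018, 0.0, 0.279, -0.002, -0.022, 0.0, 0.349, -0.001, -0.026, 0.0, 0.419, -0.001, -0.029, 0.0, 0.489, 0.0, -0.033, 0.0, 0.559, 0.001, -0.036, 0.0, 0.628]
[-0.001, -0.003, 0.0, 0.055, -0.001, -0.006, 0.0, 0.11, -0.002, -0.008, 0.0, 0.165, -0.002, -0.011, 0.0, 0.219, -0.002, -0.014, 0.0, 0.274, -0.002, -0.017, 0.0, 0.329, -0.002, -0.02, 0.0, 0.384]
```

Emit:
carry_out --moves '[-0.004,0.01,0,-0.15,-0.008,0.021,0,-0.301,-0.012,0.031,0,-0.451,-0.016,0.042,0,-0.601,-0.02,0.052,0,-0.751,-0.024,0.062,0,-0.902,-0.028,0.073,0,-1.052,-0.032,0.083,0,-1.202,-0.037,0.094,0,-1.353,-0.037,0.094,0,-1.353]'

```text
t: 11.0
position: [0.5707, -0.3082, 0.2363]
ee_rot: [-0.001, 0.455, 0.891, 0.0]
contact_force: [0.0, 0.6, -0.0]
grip_width: 0.005
```

Run:
```python
from lens import *
s=read_state();print(s["position"],np.degrees(yaw(s["ee_rot"])),s["contact_force"],s["joint_pos"].round(2))
p,d=capture("wrist");P=cloud("wrist",d)
q,_=capture("scene")
cv2.imwrite("pics/w5.png",np.hstack([cv2.resize(p,(400,300)),cv2.resize(q[150:375,260:560],(400,300))]))
h=cv2.cvtColor(p,cv2.COLOR_BGR2HSV);k=((h[...,0]<6)|(h[...,0]>174))&(h[...,1]>150)
n,l,S,c=cv2.connectedComponentsWithStats(k.astype(np.uint8));i=1+S[1:,4].argmax()
from m import ray
b=ray("wrist",*c[i],.164)[:2];print("ball",b,ang(b),np.hypot(*(b-A)))
```

```text
[ 0.57066704 -0.30824775  0.23630285] 125.89313953031203 [ 0.01923483  0.61815685 -0.00266757] [-0.7   0.26  0.28  1.59  0.    0.25]
ball [ 0.55169158 -0.34925452] -54.61765788158577 0.0709461392127232
```

View pics/w5.png

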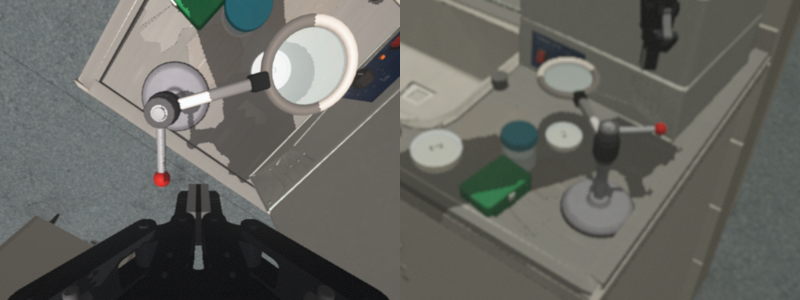

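Emit:
carry_out --moves '[0,0,0.023,0,0,0,0.046,0,0,0,0.068,0,0,0,0.089,0,0,-0.005,0.089,0,0,-0.011,0.089,0,0,-0.017,0.089,0,0,-0.022,0.089,0]'

```text
t: 12.1
position: [0.5536, -0.3218, 0.1503]
ee_rot: [0.001, 0.454, 0.891, 0.0]
contact_force: [1.7, 1.2, 1.8]
grip_width: -0.002
```

Emit:
carry_out --moves '[0,-0.004,0,0,-0.001,-0.008,0,0.07,-0.001,-0.011,0,0.14,-0.002,-0.015,0,0.209,-0.002,-0.018,0,0.279,-0.002,-0.022,0,0.349,-0.001,-0.026,0,0.419,-0.001,-0.029,0,0.489,0,-0.033,0,0.559,0.001,-0.036,0,0.628]'

```text
t: 13.35
position: [0.5237, -0.3415, 0.1493]
ee_rot: [0.0, 0.708, 0.706, 0.0]
contact_force: [1.4, 1.2, -0.0]
grip_width: 0.0
```

Emit:
carry_out --moves '[-0.001,-0.003,0,0.055,-0.001,-0.006,0,0.11,-0.002,-0.008,0,0.165,-0.002,-0.011,0,0.219,-0.002,-0.014,0,0.274,-0.002,-0.017,0,0.329,-0.002,-0.02,0,0.384]'

```text
t: 14.22
position: [0.5038, -0.3436, 0.1493]
ee_rot: [0.0, 0.83, 0.558, 0.0]
contact_force: [1.3, 0.8, -0.3]
grip_width: -0.001
```

```bash
cat > chk.py <<'E'
from lens import *
from m import ray
import sys
s=read_state();print(s["t"],s["position"],np.degrees(yaw(s["ee_rot"])),s["contact_force"],s["joint_pos"].round(2))
for n in("wrist","scene","top"):
    p,d=capture(n);P=cloud(n,d);np.savez(sys.argv[1]+n,p=p,P=P)
    h=cv2.cvtColor(p,cv2.COLOR_BGR2HSV);k=((h[...,0]<6)|(h[...,0]>174))&(h[...,1]>150)
    k&=(np.hypot(P[...,0]-A[0],P[...,1]-A[1])<.1)&(P[...,2]>.12)&(P[...,2]<.19)
    N,l,S,c=cv2.connectedComponentsWithStats(k.astype(np.uint8))
    if N>1:
        i=1+S[1:,4].argmax();b=ray(n,*c[i],.164)[:2];print(n,S[i,4],"ball",b,ang(b),np.hypot(*(b-A)))
    try: lens(n,P)
    except Exception as e: print(n,e)
    cv2.imwrite(f"pics/{sys.argv[1]}{n}.png",p)
E
python3 chk.py c6
```

```text
14.225 [ 0.50375099 -0.34363029  0.14933426] 67.88978602151597 [ 1.29010652  0.84451497 -0.28748788] [-0.81  0.13 -0.02  1.42  0.    1.14]
wrist 132 ball [ 0.47540352 -0.34533674] -123.14086472517492 0.06440126821523194
wrist attempt to get argmax of an empty sequence
scene 78 ball [ 0.47951159 -0.34794533] -118.81589477273783 0.06452337478798977
scene lens [ 0.6069 -0.1702] R 0.047 n 78 dist A 0.1548 ang 51.56 err to dish 0.001
top lens [ 0.6075 -0.1687] R 0.0477 n 104 dist A 0.1563 ang 51.71 err to dish 0.0024
```

Emit:
carry_out --moves '[0,-0.001,0,0.02,0,-0.002,0,0.04,0,-0.003,0,0.06,0,-0.003,0,0.06]'

```text
t: 14.88
position: [0.5009, -0.3425, 0.1493]
ee_rot: [0.0, 0.846, 0.534, -0.0]
contact_force: [0.3, -1.8, -0.1]
grip_width: 0.001
```

Emit:
carry_out --moves '[0,-0.001,0,0.02,0,-0.002,0,0.04,0,-0.002,0,0.04]'

```text
t: 15.25
position: [0.4998, -0.3424, 0.1495]
ee_rot: [0.001, 0.856, 0.517, 0.0]
contact_force: [5.9, -6.2, -1.7]
grip_width: -0.001
```

```bash
python3 chk.py c7
```

```text
15.25 [ 0.49978294 -0.34242113  0.14953777] 62.19848739805831 [ 5.89689158 -6.15988196 -1.72522641] [-0.82  0.12 -0.04  1.41  0.    1.24]
wrist 99 ball [ 0.47180789 -0.3420689 ] -127.45234768557025 0.06381131858822839
wrist attempt to get argmax of an empty sequence
scene 77 ball [ 0.47576356 -0.3458405 ] -122.6294331852285 0.06462882926282658
scene lens [ 0.6067 -0.1701] R 0.0471 n 75 dist A 0.1548 ang 51.62 err to dish 0.0011
top lens [ 0.6073 -0.1688] R 0.0477 n 103 dist A 0.1562 ang 51.74 err to dish 0.0023
```

Emit:
carry_out --moves '[0,0.006,0,0,0,0.015,0,0,0,0.015,-0.04,0,0,0.015,-0.08,0,0,0.015,-0.12,0,0,0.015,-0.12,0]'

```text
t: 16.15
position: [0.5137, -0.3495, 0.2729]
ee_rot: [0.002, 0.856, 0.517, 0.001]
contact_force: [0.6, 0.9, -0.1]
grip_width: -0.001
```

```bash
python3 chk.py c8
python3 - <<'E'
import cv2,numpy as np
a=cv2.imread("pics/c8wrist.png");b=cv2.imread("pics/c8scene.png")
cv2.imwrite("pics/w8.png",np.hstack([cv2.resize(a,(400,300)),cv2.resize(b[150:375,260:560],(400,300))]))
E
```

```text
16.15 [ 0.51370256 -0.349497    0.27290031] 62.2699129990627 [ 0.63803937  0.8866487  -0.13942945] [-0.81  0.18  0.25  1.64  0.    1.25]
wrist 346 ball [ 0.47278973 -0.34781268] -123.84538759014204 0.06790853914545414
wrist lens [ 0.7448 -0.3003] R 0.0563 n 206 dist A 0.2343 ang -2.16 err to dish 0.1887
scene 72 ball [ 0.47543407 -0.34608019] -122.76009378907509 0.0650085188455362
scene lens [ 0.6062 -0.1703] R 0.0471 n 76 dist A 0.1543 ang 51.71 err to dish 0.0012
top lens [ 0.6074 -0.1689] R 0.0478 n 103 dist A 0.1561 ang 51.69 err to dish 0.0022
```

View pics/w8.png

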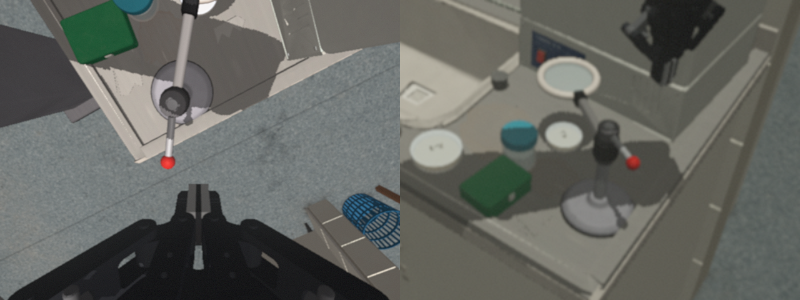

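```bash
python3 -c "
from station import *
print(sign_off())"
```

```text
the job is handed in; nothing more can be done
None
```

I swung the magnifier arm about 103° clockwise with the closed fingertips until the lens was over the smaller dish. I then pushed the clamp lever about 70° (1.2 rad) clockwise to its stop, raised the tool clear and handed the job in at about t = 16 s.

- **Lens:** in the last images its centre was about 1 mm (scene camera) and 2 mm (top camera) from the dish's centre as measured at the start. It did not move during the lever push.
- **Lever:** the last reading after a push step was about 8.5 N, up from about 1.5 N while it turned freely, which I took as the stop. After I backed off, the ball was at about −123° in the world frame, within the range where the stop should lie.
- **Forces:** the highest contact force in the readings after each move was about 9 N, against the 30 N limit. I have no readings in between.
- **Dish, jar, box and bottle:** nothing touched the dish, jar or box, and they looked unmoved in the last picture. I did not measure their positions again. The bottle was not in that picture, but the tool never went low near it.
- **Checks that disagreed:** the last wrist-camera lens fit was wrong (about 0.19 m off) because the lens was out of that view, so I disregarded it. The scene and wrist cameras differed by about 1° on the lever's final angle.

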